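# Spattered welding nozzles into the parts washer

### The arm

A 6-joint arm with a two-finger parallel gripper is mounted at the origin on the work surface. World frame = base frame: x ahead of the robot, y to its left, z up, the work surface at z = 0. Lengths are in m, angles in rad, forces in N, time in s.
With the tool pointing down it reaches from about 0.3 to 0.875 m from the base axis. Payload 6.4 kg.
Tool frame: the origin (TCP) lies midway between the tips of the shut fingers; the grasp point (between the pads) lies 19 mm behind it (ctrl.hold_point_z is the distance from the TCP to the grasp point, in m); z points along the fingers, y is the line along which they close (so a half turn about z gives the same grasp; the last joint's range is limited). The gripper opens to 85 mm and grips with 20 to 120 N. Pads are 22 mm wide; open, the fingers measure 114 mm over their backs; the gripper's body (76 mm by 85 mm) begins 54 mm behind the grasp point. The pads swing forward as they close: fully open they stand 13 mm farther back than shut.
Start: joints at [1.104, 0.181, 1.607, -0, 1.354, -0.206], TCP at [0.148, 0.556, 0.231] pointing down, gripper open.
Joint ranges: [-2.99, 2.99], [-0.89, 2.07], [0.3, 2.58], [-1.14, 4.28], [0, 2.63], [-3.12, 3.12]. Speed limits (rad/s): [2.57, 2.57, 3.01, 3.14, 3.14, 3.14].

### API

Orientations are given as a unit quaternion [w, x, y, z].
In Python, from bench import ctrl gives the robot as it stands.
- The arm moves only by the tool carry_out, never from a script. Its argument "plan" is text: rows parted by semicolons, each of 6 numbers parted by spaces: the shift along the tool's x, y, z as a fraction of full scale, then the turn, a rotation vector about the tool's x, y, z as a fraction of full scale. A call has exactly 8 rows; each row shifts and turns the commanded pose from where the row before left it, along the tool's axes as they then stand; what a row does not reach is not made up. Full scale, the value 1, is 40 mm for a shift and 0.1 rad for a turn. A row lasts 1/12 s, in which the tool goes at most 41.7 mm and 7.16 degrees, less where a joint would pass 70% of its speed; a pose out of reach is approached as far as the arm can. A call with a number of a shift or a turn outside -1 to 1 is refused whole. A call with a gripper value outside its range is refused whole. "claw" is the gripper's target within -1 to 1 (shut at 1, half-way at 0, fully open at -1), set as the call begins (left out, the last holds). The fingers move at their own pace and stop on an object; the grip force is fixed at half the most. Time passes only in rows, so rows that do not move let the fingers close, or fill a call up. It gives the time, the measured TCP pose, the force, the opening and the grip force at its end, in the units of the state.
- ctrl.get_obs(): the state, without advancing time (a new reading comes with each control period).
- ctrl.camera(name): name is "scene" or "top" or "wrist"; returns a dict with "pixels" (384x512x3 uint8, red, green, blue), "mtx" (3x3 intrinsics, pixels), "R" (3x3) and "t" (3): a world point X has camera coordinates R X + t. Camera axes: x right, y down, z forward; pixel columns grow to the right and rows downward; lengths in m; the calibration is good to about 2 mm. The wrist camera is an equidistant fisheye: a pixel r from the principal point sees the ray r / f radians off the axis. A picture is of the moment at which its call begins. There is no depth.
- ctrl.hand_in(): hands the job in; it is judged then, once.
The state is a dict: "time_s": time; "q": joint angles; "dq": joint speeds; "joint_efforts": joint torques, N m; "eef_pos": TCP position; "eef_rot": TCP orientation; "wrist_force": force on the tool from outside, world axes, zero at the start; "torque": the same for the moment, N m; "opening": opening from 0.0 (shut) to 1.0 (fully open); "grasp_force": force on a finger pad.
Only numpy, scipy, OpenCV 4.12 (cv2) and the standard library are available. Lean on these libraries where they do the work, as an engineer would, in place of code of your own. Each camera call takes 0.05 s, during which the arm holds its last target. There are 200 camera calls.

### The job

Pull the two spattered copper nozzles out of the sprung clips, one at a time, and lay each of them flat on the floor of the washer basket without dropping it; then push the basket along its rails until it is fully home under the spout. Leave the clean silver nozzle in its clips and everything else on the bench where it is.

Things in the scene. Friction and masses are not known exactly. Their poses are not given: they have to be found in the camera images.
- nozzle_a: copper welding-torch nozzle with dark spatter at its mouth: a round part 30 mm in diameter, 100 mm long, 0.16 kg. Origin on its axis at the middle of the straight part; x runs along it towards the mouth (foot at x = -40, taper from +40, 21 mm wide mouth at +60 mm). In the clips its z points straight out of the sloping rack face: the way it pulls out. Which nozzle is in which clip varies
- nozzle_b: the second spattered copper nozzle, exactly like nozzle_a
- nozzle_clean: clean silver (nickel-plated) nozzle, same size and same way round, held in the same strip of clips; it stays there
- rack: blue clip rack fixed on the bench, 350 mm long, 130 mm deep. Origin on the bench; y runs along the row (nozzles at y = -64, 0 and 64 mm, an empty pair of clips at 128 mm); -x is its low front edge; the face rises towards +x at 38 degrees. Each nozzle's axis is 33 mm above the sloping sheet, its origin at x = -20, z = 92 mm; its foot rests on a ledge
- clip_mid (a point): origin of the nozzle in the middle clips (x up the slope, y along the row, z out of the face). Every nozzle is held by two pairs of sprung steel jaws, 10 mm wide, centred 30 mm below and above its origin, 19 mm either side of the axis: the 46 mm between them is free for fingers down to the sheet. It snaps out along z at a pull of about 7 to 12 N and is clear after 30 mm
- lamp (a point): middle of the underside of the LED work light, a bar 35 mm wide and 24 mm thick, 350 mm long along the rack's y, fixed over the whole row 100 mm above the nozzle origins and 15 to 50 mm behind them (rack +x), so that a hand cannot come straight down on the nozzles; posts 168 mm either side of this point, behind the bar
- basket (a joint): how far the washer basket has slid along its rails towards the spout, in m: 0 drawn right out, 0.19 fully home against the end stop; starts between 0 and 0.04. It slides with about 3 N of friction and stays where it is left
- basket_floor (a point): centre of the inner floor of the open-topped steel parts basket, 24 mm above the bench; inside 160 mm (x) by 172 mm (y), walls 4 mm thick and 51 mm high above this floor. It slides along this point's +y axis to the spout
- basket_handle (a point): centre of the red grip bar of the basket's loop handle, 12 mm thick, 70 mm long along the basket's x, standing on the end wall away from the spout (91 mm from the floor's centre), 115 mm above the bench; pushed along +y
- spout (a point): mouth of the fixed gooseneck spout, a brass tip 24 mm across pointing down, 172 mm above the bench; its pipe rises 150 mm behind it (+x) from the red pump housing to 253 mm and comes over along the basket's x. The basket's centre is below it when home. The drip tray is 230 mm wide in x, from 310 mm before to 120 mm beyond the mouth in y, rim 35 mm high
- spray_can: bystander: blue spray can, 66 mm in diameter, 175 mm high, standing behind, between rack and washer. Origin under its centre
- chipping_hammer: bystander: chipping hammer 220 mm long lying on the outer side of the rack
- pliers: bystander: red-handled pliers 170 mm long lying in front of the washer's left end
- magnet_square: bystander: red welding magnet about 100 x 75 x 17 mm lying in front of the rack and washer
- wire_brush: bystander: wooden wire brush 245 mm long, 24 mm high, lying on the bench in front of the washer basket; origin below its middle

How it is judged:
By the outcome, as a careful person would: the job done as asked, in the order asked, and still so for the second after the job is handed in, with the robot touching nothing.
It also fails if it takes over 69 s, if anything falls off the work surface, if the arm or the gripper's body presses on something with over 40 N, if the wrist force passes 120 N, or if a joint passes its speed limit or range.

## Working session

There is one attempt and no reset: what is moved stays moved. The work goes in short steps, Python scripts to look and compute and a tool call to move; the robot and the scene stay as the last step left them, time stands still between calls to the robot, and variables do not carry over. Pictures are saved under pics/ and viewed, at most 10 in all, crops included, and the job is handed in when it is done.

Besides the shell and the picture viewer there is one more tool, called after "Request:" as name(argument=value, ...) on one line, values as JSON. carry_out: Moves the arm, as the interface text tells. Shift numbers are shares of 40 mm and turn numbers shares of 0.1 rad, none past 1 either way. Its arguments: {"type":"object","properties":{"plan":{"type":"string"},"claw":{"type":"number"}},"required":["plan"]}

```bash
mkdir -p pics; ls
python3 - <<'E'
from bench import ctrl
import cv2,numpy as np,pickle
o=ctrl.get_obs();print(o, ctrl.hold_point_z)
d={n:ctrl.camera(n) for n in("scene","top","wrist")}
pickle.dump(d,open('c0.pkl','wb'))
for n in d:
    print(n,d[n]['mtx'].tolist(),(-d[n]['R'].T@d[n]['t']).round(3),d[n]['R'].round(3).tolist())
for n in("scene","top"): cv2.imwrite(f'pics/{n}0.png',cv2.resize(d[n]['pixels'][:,:,::-1],(800,600),interpolation=cv2.INTER_CUBIC))
E
```

```text
pics
{'time_s': 0.0, 'q': array([ 1.10367585e+00,  1.81547121e-01,  1.60800796e+00,  1.67630838e-05,
        1.35378877e+00, -2.06288124e-01]), 'dq': array([-0.00012708,  0.0001648 ,  0.00070435, -0.00175764, -0.00062513,
       -0.00144465]), 'joint_efforts': array([ 2.51001045e-03, -4.44848907e+01, -3.51355219e+01,  4.57460067e-05,
        8.70056654e-03,  2.16263163e-05]), 'eef_pos': array([0.14800277, 0.55505832, 0.23038075]), 'eef_rot': array([-2.97001694e-04,  1.30048542e-01,  9.91507242e-01, -8.23726317e-04]), 'wrist_force': array([-0.57720791,  1.25191669,  0.13264052]), 'torque': array([ 0.02345523, -0.03493407,  0.01425448]), 'grasp_force': 0.0, 'opening': 1.0009734042094276} 0.0187
scene [[419.30324563543303, 0.0, 266.05129252460824], [0.0, 419.30324563543303, 192.62869857908913], [0.0, 0.0, 1.0]] [1.044 0.602 1.064] [[-0.835, 0.55, 0.006], [0.396, 0.608, -0.689], [-0.382, -0.573, -0.725]]
top [[355.14641104973487, 0.0, 258.93404381575453], [0.0, 355.14641104973487, 194.27449046816992], [0.0, 0.0, 1.0]] [ 0.408 -0.094  1.302] [[-0.005, -1.0, -0.003], [-0.992, 0.006, -0.124], [0.124, 0.002, -0.992]]
wrist [[297.3186396354542, 0.0, 252.3881352241942], [0.0, 297.3186396354542, 199.47691374651467], [0.0, 0.0, 1.0]] [0.076 0.574 0.373] [[0.258, 0.966, -0.003], [0.923, -0.245, 0.295], [0.285, -0.079, -0.955]]
```

View pics/scene0.png

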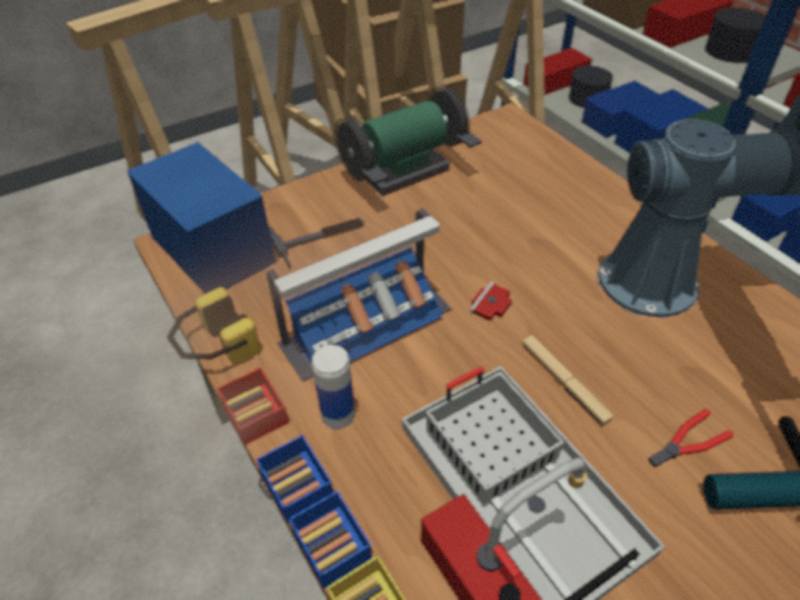

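View pics/top0.png

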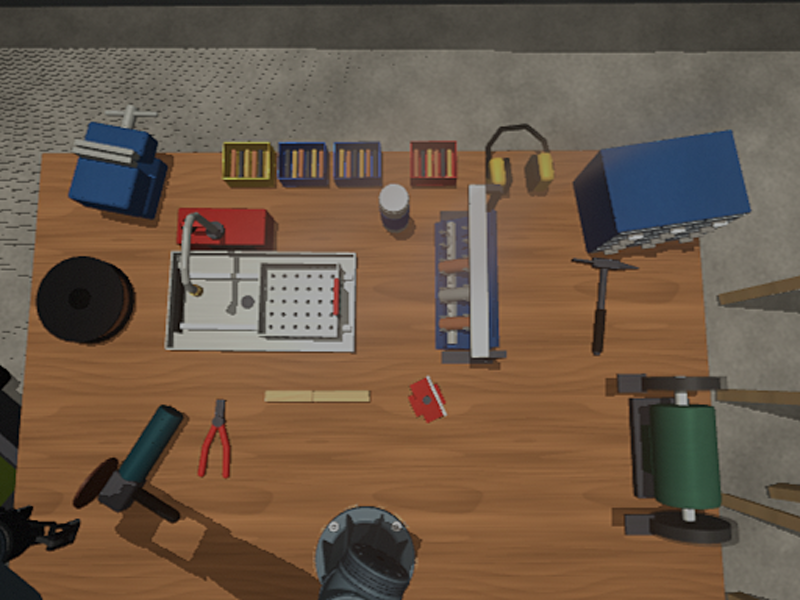

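The top view shows the rack on the right (y<0) with its low edge towards +y. From near to far it holds copper (455,323), silver (455,293) and copper (455,267), with the far clips empty. The basket is at (300,300) with its red handle at (337,297), and the spout tip is at about (195,292).

```bash
cat > h.py <<'E'
import numpy as np,cv2,pickle
from scipy.spatial.transform import Rotation as Ro
def proj(c,X):
    p=c['R']@np.asarray(X,float)+c['t'];p=c['mtx']@p;return p[:2]/p[2]
def ray(c,uv):
    d=c['R'].T@np.linalg.solve(c['mtx'],[uv[0],uv[1],1]);return -c['R'].T@c['t'],d/np.linalg.norm(d)
def onz(c,uv,z):
    o,d=ray(c,uv);return o+d*(z-o[2])/d[2]
def tri(c1,u1,c2,u2):
    o1,d1=ray(c1,u1);o2,d2=ray(c2,u2)
    s=np.linalg.lstsq(np.c_[d1,-d2],o2-o1,rcond=None)[0]
    a,b=o1+s[0]*d1,o2+s[1]*d2;return (a+b)/2,np.linalg.norm(a-b)
def blobs(m,amin=15):
    n,l,s,c=cv2.connectedComponentsWithStats(m.astype(np.uint8))
    return [(s[i,4],c[i].round(1),s[i,:4],cv2.minAreaRect(np.argwhere(l==i)[:,::-1].astype(np.float32))) for i in range(1,n) if s[i,4]>=amin]
E
python3 - <<'E'
from h import *
d=pickle.load(open('c0.pkl','rb'))
reg={'top':{'cop':(270,160,315,215),'lamp':(296,115,316,232),'red':(205,165,225,215),'spray':(240,115,268,150)},
 'scene':{'cop':(212,160,280,215),'lamp':(170,130,285,195),'red':(280,230,315,258)}}
for n in reg:
  hsv=cv2.cvtColor(d[n]['pixels'],cv2.COLOR_RGB2HSV).astype(int);H,S,V=hsv[...,0],hsv[...,1],hsv[...,2]
  for k,(a,b,c,e) in reg[n].items():
    m={'cop':(H<18)&(S>90)&(V>70),'lamp':(S<50)&(V>140),'red':((H<6)|(H>174))&(S>140)&(V>70),'spray':(S<60)&(V>120)}[k]
    z=np.zeros_like(m);z[b:e,a:c]=m[b:e,a:c]
    for t in blobs(z,12): print(n,k,t[0],t[1],t[2],[np.round(x,1) for x in t[3]])
T=d['top']
big=np.hstack([cv2.resize(T['pixels'][110:235,265:335],None,fx=4.5,fy=4.5,interpolation=cv2.INTER_CUBIC),cv2.resize(T['pixels'][130:255,100:200+34],None,fx=3.5,fy=4.5,interpolation=cv2.INTER_CUBIC)])
cv2.imwrite('pics/crop1.png',big[:,:,::-1]);print(big.shape)
E
```

```text
top cop 442 [273.5 187. ] [270 160   9  55] [array([274., 187.]), array([54.,  8.]), np.float64(90.0)]
top cop 121 [290.  169.3] [281 165  19   9] [array([290.1, 169.7]), array([ 7.3, 18.7]), np.float64(83.7)]
top cop 141 [290.6 206.3] [281 202  20   9] [array([290.6, 206.5]), array([ 7.6, 19.4]), np.float64(86.2)]
top lamp 1146 [305.8 174. ] [300 118  13 111] [array([305.6, 173. ]), array([110.2,  10.8]), np.float64(88.8)]
top red 73 [214.9 189.6] [213 178   4  24] [array([214.5, 189.5]), array([23.,  3.]), np.float64(90.0)]
top spray 263 [251.5 126.1] [242 118  20  17] [array([251.5, 126. ]), array([16., 19.]), np.float64(90.0)]
scene cop 14 [214.3 160.6] [212 160   7   3] [array([215., 161.]), array([2., 6.]), np.float64(90.0)]
scene cop 200 [275.3 170.5] [270 160  10  27] [array([274.5, 173. ]), array([26.,  9.]), np.float64(90.0)]
scene cop 206 [262.1 181.7] [254 168  18  28] [array([261.8, 181.6]), array([29.5,  8. ]), np.float64(65.6)]
scene cop 224 [228.  197.3] [220 183  18  29] [array([227.6, 196.9]), array([30.9,  8.5]), np.float64(66.8)]
scene cop 100 [272.8 211.2] [261 205  19  10] [array([270. , 209.5]), array([ 9., 18.]), np.float64(90.0)]
scene lamp 970 [227.1 162.2] [176 138 105  49] [array([227.8, 161.5]), array([  9.5, 110.6]), np.float64(67.1)]
scene lamp 97 [245.1 187.3] [240 180  12  15] [array([245.1, 187.4]), array([16.9,  6.1]), np.float64(66.0)]
scene lamp 20 [273.8 188.9] [272 187   5   5] [array([274., 189.]), array([4., 4.]), np.float64(90.0)]
scene red 92 [297.4 241.2] [286 235  23  15] [array([297.3, 241.6]), array([ 4., 25.]), np.float64(63.4)]
(562, 784, 3)
```

View pics/crop1.png

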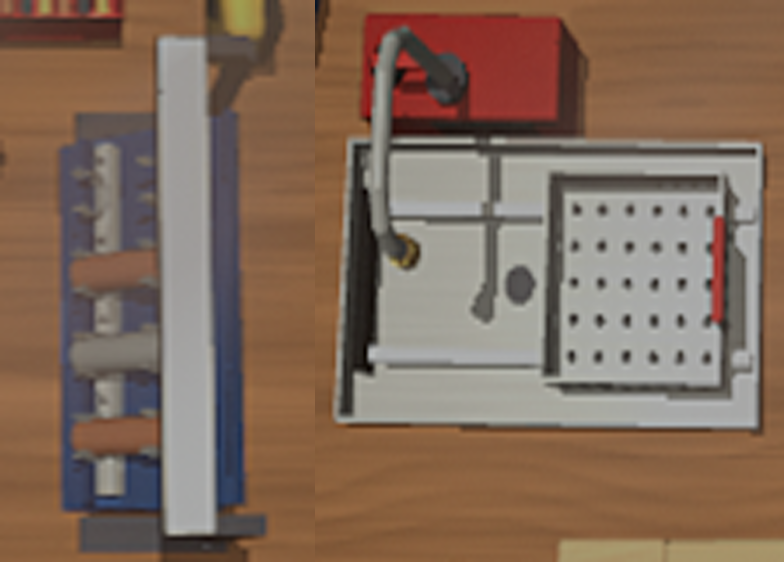

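Run:
```python
from h import *
d=pickle.load(open('c0.pkl','rb'));T,S=d['top'],d['scene']
P=lambda s,v:print(s,np.round(v,4))
# lamp edge ends in top (crop: u=265+x/4.5, v=110+y/4.5)
L=lambda x,y:(265+x/4.5-.4,110+y/4.5-.4)
c=[onz(T,L(*p),.216) for p in((158,38),(206,38),(215,535),(163,535))]
for q in c:P('lampcorner',q)
ax=(c[0]+c[1]-c[2]-c[3]);P('lampmid',sum(c)/4);print('len',np.linalg.norm(ax)/2,'yaw of rack y vs world x deg',np.degrees(np.arctan2(ax[1],ax[0])))
# copper axes: far & near
for n,t,s in(('far',(290,169.3),(228,197.3)),('near',(290.6,206.3),(262.1,181.7))):
    P(n+' tri',np.r_[tri(T,t,S,s)]) if 0 else print(n,*[np.round(a,4) for a in tri(T,t,S,s)],'onz .09',onz(T,t,.09).round(4))
print('scene lamp tri',tri(T,(305.6,173),S,(227.8,161.5)))
print('handle',tri(T,(214.7,189.5),S,(297.3,241.4)),onz(T,(214.7,189.5),.12))
B=lambda x,y:(100+x/3.5-.4,130+y/4.5-.4)
for n,p,z in(('tray',(350,140),.035),('tray',(765,142),.035),('tray',(760,430),.035),('tray',(335,424),.035),('bask',(548,174),.075),('bask',(724,174),.075),('bask',(724,388),.075),('bask',(542,382),.075),('spout',(405,253),.172),('hnd',(718,215),.118),('hnd',(717,322),.118)):P(n,onz(T,B(*p),z))
```

```text
lampcorner [ 0.7864 -0.2223  0.216 ]
lampcorner [ 0.7862 -0.2561  0.216 ]
lampcorner [ 0.438  -0.2541  0.216 ]
lampcorner [ 0.4382 -0.2189  0.216 ]
lampmid [ 0.6122 -0.2378  0.216 ]
len 0.3482415809683869 yaw of rack y vs world x deg -0.44269361887133923
far [ 0.6465 -0.201   0.1046] 0.0075 onz .09 [ 0.6464 -0.1999  0.09  ]
near [ 0.5193 -0.2012  0.104 ] 0.0079 onz .09 [ 0.5175 -0.1999  0.09  ]
scene lamp tri (array([ 0.61523669, -0.24145679,  0.20815575]), np.float64(0.01031417228044113))
handle (array([0.57378171, 0.05764673, 0.11396595]), np.float64(0.00011892736826271772)) [0.57289524 0.05691436 0.12      ]
tray [0.6909 0.1239 0.035 ]
tray [ 0.6867 -0.3076  0.035 ]
tray [ 0.4547 -0.2965  0.035 ]
tray [0.4618 0.1356 0.035 ]
bask [ 0.6537 -0.0824  0.075 ]
bask [ 0.6527 -0.2591  0.075 ]
bask [ 0.4856 -0.2554  0.075 ]
bask [ 0.4912 -0.0758  0.075 ]
spout [0.5776 0.0484 0.172 ]
hnd [ 0.6128 -0.2468  0.118 ]
hnd [ 0.5321 -0.2441  0.118 ]
```

Run:
```python
from h import *
d=pickle.load(open('c0.pkl','rb'));T,S=d['top'],d['scene']
B=lambda x,y:(100+(x-315)/3.5-.4,130+y/4.5-.4)
for n,p,z in(('tray',(350,140),.035),('tray',(765,142),.035),('tray',(760,430),.035),('tray',(335,424),.035),('bask',(548,174),.075),('bask',(724,174),.075),('bask',(724,388),.075),('bask',(542,382),.075),('spout',(405,253),.172),('hnd',(718,215),.118),('hnd',(717,322),.118)):print(n,onz(T,B(*p),z).round(4))
```

```text
tray [0.6928 0.452  0.035 ]
tray [0.6886 0.0198 0.035 ]
tray [0.4564 0.0236 0.035 ]
tray [0.4635 0.4565 0.035 ]
bask [0.6555 0.2342 0.075 ]
bask [0.6545 0.0573 0.075 ]
bask [0.4873 0.0557 0.075 ]
bask [0.4928 0.2357 0.075 ]
spout [0.5792 0.3384 0.172 ]
hnd [0.6146 0.0575 0.118 ]
hnd [0.5337 0.0576 0.118 ]
```

```bash
cat >> h.py <<'E'
s38,c38=np.sin(np.radians(38)),np.cos(np.radians(38))
RT=np.array([[0,1,0],[c38,0,-s38],[-s38,0,-c38]]).T.reshape(3,3).T  # rows below
RT=np.column_stack([[0,c38,-s38],[1,0,0],[0,-s38,-c38]])   # at the rack
RD=np.column_stack([[0,1,0],[1,0,0],[0,0,-1]])             # down, tool x to +y
RP=np.column_stack([[-1,0,0],[0,1,0],[0,0,-1]])            # pushing
def obs():
    from bench import ctrl
    o=ctrl.get_obs();w,x,y,z=o['eef_rot']
    return o,np.array(o['eef_pos']),Ro.from_quat([x,y,z,w])
def plan(grasp,R,n,p=None,r=None,back=0):
    """rows from pose to the grasp-point pose (hold point 18.7 mm behind TCP)"""
    if p is None: o,p,r=obs()
    R=Ro.from_matrix(R);tgt=np.array(grasp)+R.as_matrix()[:,2]*(.0187-back)
    rv=(r.inv()*R).as_rotvec()/n; out=[]
    dp=(tgt-p)/n
    for i in range(n):
        out.append(np.r_[r.inv().apply(dp)/.04,rv/.1]); r=r*Ro.from_rotvec(rv)
    for i in range(0,n,8): print('; '.join(' '.join('%g'%round(v,2) for v in q) for q in out[i:i+8]));print()
    return tgt,R
E
python3 - <<'E'
from h import *
plan((.5185,-.205,.092),RT,24,back=.09)
E
```

```text
-0.57 -0.62 0.09 0.18 -0.23 0.52; -0.59 -0.59 0.11 0.18 -0.23 0.52; -0.62 -0.55 0.14 0.18 -0.23 0.52; -0.65 -0.52 0.16 0.18 -0.23 0.52; -0.67 -0.48 0.18 0.18 -0.23 0.52; -0.69 -0.44 0.21 0.18 -0.23 0.52; -0.71 -0.4 0.23 0.18 -0.23 0.52; -0.72 -0.36 0.26 0.18 -0.23 0.52

-0.73 -0.32 0.28 0.18 -0.23 0.52; -0.74 -0.27 0.3 0.18 -0.23 0.52; -0.75 -0.23 0.32 0.18 -0.23 0.52; -0.75 -0.18 0.35 0.18 -0.23 0.52; -0.75 -0.14 0.37 0.18 -0.23 0.52; -0.75 -0.09 0.39 0.18 -0.23 0.52; -0.74 -0.05 0.4 0.18 -0.23 0.52; -0.73 0 0.42 0.18 -0.23 0.52

-0.72 0.05 0.44 0.18 -0.23 0.52; -0.71 0.09 0.45 0.18 -0.23 0.52; -0.69 0.14 0.47 0.18 -0.23 0.52; -0.67 0.18 0.48 0.18 -0.23 0.52; -0.65 0.22 0.49 0.18 -0.23 0.52; -0.62 0.27 0.5 0.18 -0.23 0.52; -0.6 0.31 0.51 0.18 -0.23 0.52; -0.57 0.35 0.52 0.18 -0.23 0.52
```

Request:
carry_out(plan="-0.57 -0.62 0.05 0.18 -0.23 0.52; -0.59 -0.59 0.05 0.18 -0.23 0.52; -0.62 -0.55 0.1 0.18 -0.23 0.52; -0.65 -0.52 0.1 0.18 -0.23 0.52; -0.67 -0.48 0.15 0.18 -0.23 0.52; -0.69 -0.44 0.15 0.18 -0.23 0.52; -0.71 -0.4 0.2 0.18 -0.23 0.52; -0.72 -0.36 0.2 0.18 -0.23 0.52", claw=-0.22)

```text
time_s: 0.82
eef_pos: [0.2721, 0.317, 0.2179]
eef_rot: [0.081, 0.332, 0.936, -0.083]
wrist_force: [0.3, 0.3, -0.0]
opening: 0.61
grasp_force: 0.0
```

Request:
carry_out(plan="-0.73 -0.32 0.25 0.18 -0.23 0.52; -0.74 -0.27 0.25 0.18 -0.23 0.52; -0.75 -0.23 0.3 0.18 -0.23 0.52; -0.75 -0.18 0.3 0.18 -0.23 0.52; -0.75 -0.14 0.35 0.18 -0.23 0.52; -0.75 -0.09 0.35 0.18 -0.23 0.52; -0.74 -0.05 0.4 0.18 -0.23 0.52; -0.73 0 0.4 0.18 -0.23 0.52")

```text
time_s: 1.48
eef_pos: [0.3958, 0.0812, 0.1979]
eef_rot: [0.158, 0.513, 0.828, -0.161]
wrist_force: [0.6, 1.2, 0.1]
opening: 0.61
grasp_force: 0.0
```

Run:
```python
from h import *
o,p,r=obs();print(o['time_s'],p.round(4),o['q'].round(2),o['opening'],o['wrist_force'].round(1))
plan((.5185,-.205,.092),RT,16,back=.09)
```

```text
1.4833 [0.3958 0.0812 0.1979] [ 0.26 -0.09  2.03 -0.48  1.26 -0.04] 0.6102110981447753 [0.6 1.2 0.1]
-0.35 0.02 0.25 0.09 -0.12 0.27; -0.35 0.03 0.25 0.09 -0.12 0.27; -0.34 0.04 0.26 0.09 -0.12 0.27; -0.34 0.06 0.26 0.09 -0.12 0.27; -0.33 0.07 0.27 0.09 -0.12 0.27; -0.33 0.08 0.27 0.09 -0.12 0.27; -0.32 0.09 0.27 0.09 -0.12 0.27; -0.32 0.1 0.28 0.09 -0.12 0.27

-0.31 0.11 0.28 0.09 -0.12 0.27; -0.3 0.12 0.28 0.09 -0.12 0.27; -0.3 0.13 0.28 0.09 -0.12 0.27; -0.29 0.14 0.29 0.09 -0.12 0.27; -0.28 0.15 0.29 0.09 -0.12 0.27; -0.28 0.16 0.29 0.09 -0.12 0.27; -0.27 0.17 0.29 0.09 -0.12 0.27; -0.26 0.18 0.29 0.09 -0.12 0.27
```

Request:
carry_out(plan="-0.35 0.02 0.2 0.09 -0.12 0.27; -0.35 0.03 0.2 0.09 -0.12 0.27; -0.34 0.04 0.2 0.09 -0.12 0.27; -0.34 0.06 0.2 0.09 -0.12 0.27; -0.33 0.07 0.2 0.09 -0.12 0.27; -0.33 0.08 0.2 0.09 -0.12 0.27; -0.32 0.09 0.2 0.09 -0.12 0.27; -0.32 0.1 0.2 0.09 -0.12 0.27")

```text
time_s: 2.15
eef_pos: [0.4556, -0.0295, 0.1906]
eef_rot: [0.195, 0.596, 0.753, -0.197]
wrist_force: [-0.1, 0.1, 0.4]
opening: 0.61
grasp_force: 0.0
```

Run:
```python
from h import *
o,p,r=obs();print(o['time_s'],p.round(4),o['q'].round(2),o['opening'],o['wrist_force'].round(1))
plan((.5185,-.205,.092),RT,8,back=.09)
```

```text
2.15 [ 0.4556 -0.0295  0.1906] [ 0.05  0.02  1.97 -0.61  1.18  0.07] 0.6099857618882479 [-0.1  0.1  0.4]
-0.31 0.11 0.34 0.09 -0.12 0.26; -0.3 0.12 0.34 0.09 -0.12 0.26; -0.29 0.14 0.35 0.09 -0.12 0.26; -0.29 0.15 0.35 0.09 -0.12 0.26; -0.28 0.16 0.35 0.09 -0.12 0.26; -0.27 0.17 0.35 0.09 -0.12 0.26; -0.26 0.18 0.35 0.09 -0.12 0.26; -0.25 0.19 0.36 0.09 -0.12 0.26
```

Request:
carry_out(plan="-0.31 0.11 0.34 0.09 -0.12 0.26; -0.3 0.12 0.34 0.09 -0.12 0.26; -0.29 0.14 0.35 0.09 -0.12 0.26; -0.29 0.15 0.35 0.09 -0.12 0.26; -0.28 0.16 0.35 0.09 -0.12 0.26; -0.27 0.17 0.35 0.09 -0.12 0.26; -0.26 0.18 0.3 0.09 -0.12 0.26; -0.25 0.19 0.3 0.09 -0.12 0.26")

```text
time_s: 2.82
eef_pos: [0.5192, -0.1584, 0.1511]
eef_rot: [0.229, 0.668, 0.669, -0.231]
wrist_force: [0.8, 0.3, 0.2]
opening: 0.608
grasp_force: 0.0
```

```bash
cat >> h.py <<'E'
def wproj(c,X):
    p=c['R']@np.asarray(X,float)+c['t'];t=np.arctan2(np.hypot(p[0],p[1]),p[2]);a=np.arctan2(p[1],p[0])
    return c['mtx'][:2,2]+c['mtx'][0,0]*t*np.array([np.cos(a),np.sin(a)])
E
python3 - <<'E'
from h import *
from bench import ctrl
c=ctrl.camera('wrist');pickle.dump(c,open('w1.pkl','wb'))
o,p,r=obs();print(o['time_s'],p.round(4),o['q'].round(2))
im=np.ascontiguousarray(c['pixels'][:,:,::-1])
im=cv2.resize(im,None,fx=1.5,fy=1.5,interpolation=cv2.INTER_CUBIC)
s=np.array([0,-c38,s38]);n=np.array([0,s38,c38])
for x in(.5185,.5825,.6465):
    P0=np.array([x,-.205,.092])
    a,b=[tuple((wproj(c,P0+k*s)*1.5).astype(int)) for k in(-.04,.06)];cv2.line(im,a,b,(0,255,0),1)
    m=wproj(c,P0);print(x,m.round(0));cv2.circle(im,tuple((m*1.5).astype(int)),3,(255,255,0),-1)
cv2.imwrite('pics/w1.png',im)
E
```

```text
2.8667 [ 0.5201 -0.1604  0.1508] [-0.16  0.25  1.85 -0.77  1.07  0.24]
0.5185 [250. 210.]
0.5825 [331. 210.]
0.6465 [402. 210.]
```

View pics/w1.png

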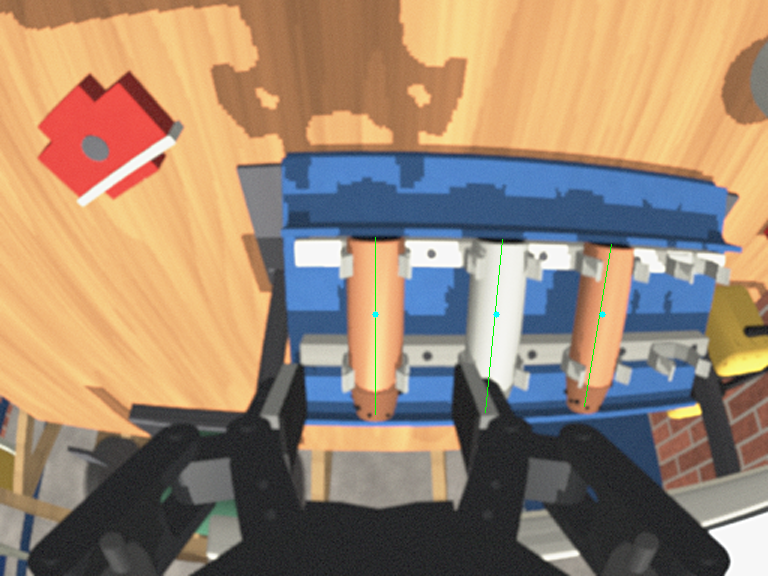

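The wrist view shows the near copper nozzle at (375,315), the silver one at (497,315) and the far copper one at (603,315). My overlaid axes lie on all three, and the fingers straddle the near one.

Run:
```python
from h import *
plan((.5185,-.205,.092),RT,8)
```

```text
0 -0 0.29 -0 0 0; 0 -0 0.29 -0 0 0; 0 -0 0.29 -0 0 0; 0 -0 0.29 -0 0 0; 0 -0 0.29 -0 0 0; 0 -0 0.29 -0 0 0; 0 -0 0.29 -0 0 0; 0 -0 0.29 -0 0 0
```

Request:
carry_out(plan="0 -0.04 0.33 0 0 0; 0 0 0.33 0 0 0; 0 0 0.33 0 0 0; 0 0 0.33 0 0 0; 0 0 0.33 0 0 0; 0 0 0.33 0 0 0; 0 0 0.3 0 0 0; 0 0 0.02 0 0 0")

```text
time_s: 3.53
eef_pos: [0.5157, -0.2146, 0.0768]
eef_rot: [0.227, 0.668, 0.67, -0.231]
wrist_force: [-0.0, 0.2, 0.4]
opening: 0.606
grasp_force: 0.0
```

Request:
carry_out(plan="0 0 0 0 0 0; 0 0 0 0 0 0; 0 0 0 0 0 0; 0 0 0 0 0 0; 0 0 0 0 0 0; 0 0 0 0 0 0; 0 0 0 0 0 0; 0 0 0 0 0 0", claw=1)

```text
time_s: 4.2
eef_pos: [0.5174, -0.2135, 0.0794]
eef_rot: [0.229, 0.667, 0.67, -0.23]
wrist_force: [0.3, 0.5, 1.1]
opening: 0.329
grasp_force: 59.2
```

Run:
```python
from h import *
o,p,r=obs();print(p,(p-r.as_matrix()[:,2]*.0187),o['q'].round(2))
plan((.5185,-.205,.092),RT,1)
```

```text
[ 0.51743873 -0.21353636  0.07942966] [ 0.5174498  -0.20204908  0.09418541] [-0.26  0.37  1.88 -0.86  0.9   0.29]
-0.03 0.03 0.09 -0.01 -0.02 0.05
```

Request:
carry_out(plan="0 0 -0.1 0 0 0; 0 0 -0.15 0 0 0; 0 0 -0.2 0 0 0; 0 0 -0.2 0 0 0; 0 0 -0.25 0 0 0; 0 0 -0.3 0 0 0; 0 0 -0.3 0 0 0; 0 0 -0.3 0 0 0")

```text
time_s: 4.87
eef_pos: [0.5174, -0.1684, 0.1372]
eef_rot: [0.229, 0.667, 0.67, -0.23]
wrist_force: [-0.8, -0.4, -0.8]
opening: 0.33
grasp_force: 60.1
```

Run:
```python
from h import *
o,p,r=obs();print(p,o['grasp_force'],o['opening'],o['wrist_force'])
# via: above basket, far slot
plan((.545,-.03,.21),RT@Ro.from_rotvec([0,np.radians(-19),0]).as_matrix(),16)
t=Ro.from_matrix(RT).inv()*Ro.from_matrix(RD);print(t.as_rotvec())
```

```text
[ 0.51740349 -0.16840769  0.13718532] 60.06755232810974 0.32994104747170716 [-0.84440464 -0.43851206 -0.77101024]
0.09 0.04 -0.2 0 -0.21 0; 0.09 0.04 -0.2 0 -0.21 0; 0.08 0.04 -0.2 0 -0.21 0; 0.08 0.04 -0.2 0 -0.21 0; 0.07 0.04 -0.2 0 -0.21 0; 0.07 0.04 -0.2 0 -0.21 0; 0.07 0.04 -0.2 0 -0.21 0; 0.06 0.04 -0.21 0 -0.21 0

0.06 0.04 -0.21 0 -0.21 0; 0.05 0.04 -0.21 0 -0.21 0; 0.05 0.04 -0.21 0 -0.21 0; 0.04 0.04 -0.21 0 -0.21 0; 0.04 0.04 -0.21 0 -0.21 0; 0.04 0.04 -0.21 0 -0.21 0; 0.03 0.04 -0.21 0 -0.21 0; 0.03 0.04 -0.21 0 -0.21 0

[0.         0.66322512 0.        ]
```

Run:
```python
from h import *
o,p,r=obs()
a=RT@Ro.from_rotvec([0,.2,0]).as_matrix()
t,R=plan((.53,-.10,.215),a,8); print('--')
plan((.6085,.1485,.20),RD,16,t,R)
```

```text
0.03 0.04 -0.27 -0 0.25 0.01; 0.04 0.04 -0.27 -0 0.25 0.01; 0.04 0.04 -0.26 -0 0.25 0.01; 0.05 0.04 -0.26 -0 0.25 0.01; 0.06 0.04 -0.26 -0 0.25 0.01; 0.06 0.04 -0.26 -0 0.25 0.01; 0.07 0.04 -0.26 -0 0.25 0.01; 0.08 0.04 -0.26 -0 0.25 0.01

--
0.37 0.12 -0.16 0 0.29 0; 0.38 0.12 -0.14 0 0.29 0; 0.38 0.12 -0.13 0 0.29 0; 0.38 0.12 -0.12 0 0.29 0; 0.39 0.12 -0.11 0 0.29 0; 0.39 0.12 -0.1 0 0.29 0; 0.39 0.12 -0.09 0 0.29 0; 0.39 0.12 -0.08 0 0.29 0

0.4 0.12 -0.07 0 0.29 0; 0.4 0.12 -0.05 0 0.29 0; 0.4 0.12 -0.04 0 0.29 0; 0.4 0.12 -0.03 0 0.29 0; 0.4 0.12 -0.02 0 0.29 0; 0.4 0.12 -0.01 0 0.29 0; 0.4 0.12 0 0 0.29 0; 0.4 0.12 0.01 0 0.29 0
```

Request:
carry_out(plan="0.03 0.04 -0.27 0 0.25 0; 0.04 0.04 -0.27 0 0.25 0; 0.04 0.04 -0.26 0 0.25 0; 0.05 0.04 -0.26 0 0.25 0; 0.06 0.04 -0.26 0 0.25 0; 0.06 0.04 -0.26 0 0.25 0; 0.07 0.04 -0.26 0 0.25 0; 0.08 0.04 -0.26 0 0.25 0")

```text
time_s: 5.53
eef_pos: [0.5302, -0.108, 0.1985]
eef_rot: [0.16, 0.687, 0.69, -0.162]
wrist_force: [-0.2, -0.2, -1.8]
opening: 0.329
grasp_force: 60.1
```

Request:
carry_out(plan="0.37 0.12 -0.16 0 0.29 0; 0.38 0.12 -0.14 0 0.29 0; 0.38 0.12 -0.13 0 0.29 0; 0.38 0.12 -0.12 0 0.29 0; 0.39 0.12 -0.11 0 0.29 0; 0.39 0.12 -0.1 0 0.29 0; 0.39 0.12 -0.09 0 0.29 0; 0.39 0.12 -0.08 0 0.29 0")

```text
time_s: 6.2
eef_pos: [0.5681, 0.0208, 0.1894]
eef_rot: [0.079, 0.701, 0.704, -0.081]
wrist_force: [1.4, -0.0, -1.9]
opening: 0.332
grasp_force: 60.1
```

Request:
carry_out(plan="0.4 0.12 -0.07 0 0.29 0; 0.4 0.12 -0.05 0 0.29 0; 0.4 0.12 -0.04 0 0.29 0; 0.4 0.12 -0.03 0 0.29 0; 0.4 0.12 -0.02 0 0.29 0; 0.4 0.12 -0.01 0 0.29 0; 0.4 0.12 0 0 0.29 0; 0.4 0.12 0.01 0 0.29 0")

```text
time_s: 6.87
eef_pos: [0.6059, 0.1492, 0.1813]
eef_rot: [-0.003, 0.705, 0.709, 0.0]
wrist_force: [-0.1, -0.4, -1.4]
opening: 0.324
grasp_force: 60.1
```

Run:
```python
from h import *
from bench import ctrl
c=ctrl.camera('wrist');pickle.dump(c,open('w2.pkl','wb'))
o,p,r=obs();print(o['time_s'],p.round(4),o['q'].round(2),o['grasp_force'],o['wrist_force'])
im=np.ascontiguousarray(c['pixels'][:,:,::-1])
im=cv2.resize(im,None,fx=1.5,fy=1.5,interpolation=cv2.INTER_CUBIC)
C=np.array([.5735,.1485,.024])
for z,col in((0,(0,255,0)),(.051,(255,255,0))):
    q=[(wproj(c,C+[x,y,z])*1.5).astype(int) for x,y in((-.08,-.086),(.08,-.086),(.08,.086),(-.08,.086))]
    cv2.polylines(im,[np.array(q)],True,col,1)
cv2.circle(im,tuple((wproj(c,(.6085,.1485,.024))*1.5).astype(int)),3,(0,0,255),-1)
cv2.imwrite('pics/w2.png',im)
plan((.6085,.1485,.043),RD,16)
```

```text
6.9167 [0.6064 0.1512 0.1811] [0.05 0.34 1.52 0.01 1.29 0.04] 60.052088499069214 [-0.6627378   0.36135794 -1.32579634]
-0.01 0 0.25 -0 -0 0; -0.01 0 0.25 -0 -0 0; -0.01 0 0.25 -0 -0 0; -0.01 0 0.25 -0 -0 0; -0.01 0 0.25 -0 -0 0; -0.01 0 0.25 -0 -0 0; -0.01 0 0.25 -0 -0 0; -0.01 0 0.25 -0 -0 0

-0.01 0 0.25 -0 -0 0; -0.01 0 0.25 -0 -0 0; -0 0 0.25 -0 -0 0; -0 0 0.25 -0 -0 0; -0 0 0.25 -0 -0 0; -0 0 0.25 -0 -0 0; -0 0 0.25 -0 -0 0; -0 0 0.25 -0 -0 0
```

View pics/w2.png

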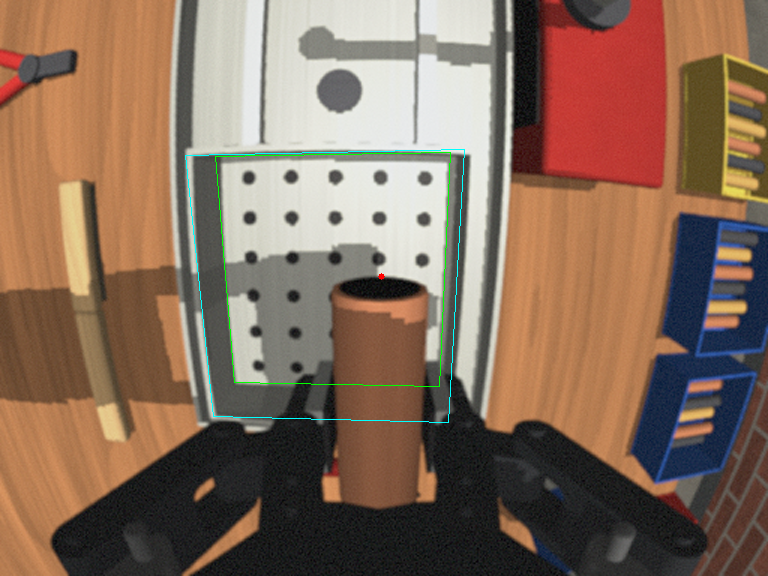

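The wrist view shows the held nozzle centred at (380,390). The basket floor outline fits from about (217,155) to (440,385), and the target slot at (380,277) is inside with clearance to the right wall. Lowering now.

Request:
carry_out(plan="-0.03 0.03 0.3 0 0 0; -0.03 0.02 0.3 0 0 0; 0 0 0.3 0 0 0; 0 0 0.3 0 0 0; 0 0 0.3 0 0 0; 0 0 0.3 0 0 0; 0 0 0.3 0 0 0; 0 0 0.3 0 0 0")

```text
time_s: 7.58
eef_pos: [0.6075, 0.1453, 0.083]
eef_rot: [-0.002, 0.706, 0.708, -0.001]
wrist_force: [0.6, -0.7, -0.6]
opening: 0.33
grasp_force: 60.1
```

Request:
carry_out(plan="0 0 0.3 0 0 0; 0 0 0.3 0 0 0; 0 0 0.25 0 0 0; 0 0 0.2 0 0 0; 0 0 0.15 0 0 0; 0 0 0.1 0 0 0; 0 0 0 0 0 0; 0 0 0 0 0 0")

```text
time_s: 8.25
eef_pos: [0.6077, 0.1456, 0.0326]
eef_rot: [-0.002, 0.706, 0.708, -0.0]
wrist_force: [-0.7, 0.1, -0.7]
opening: 0.327
grasp_force: 60.1
```

Request:
carry_out(plan="0 0 0.05 0 0 0; 0 0 0.05 0 0 0; 0 0 0.04 0 0 0; 0 0 0.02 0 0 0; 0 0 0 0 0 0; 0 0 0 0 0 0; 0 0 0 0 0 0; 0 0 0 0 0 0")

```text
time_s: 8.92
eef_pos: [0.6077, 0.1456, 0.0264]
eef_rot: [-0.002, 0.706, 0.708, -0.0]
wrist_force: [-3.0, 0.1, 4.0]
opening: 0.332
grasp_force: 60.6
```

Request:
carry_out(plan="0 0 0.02 0 0 0; 0 0 0 0 0 0; 0 0 0.02 0 0 0; 0 0 0 0 0 0; 0 0 0 0 0 0; 0 0 0 0 0 0; 0 0 0 0 0 0; 0 0 0 0 0 0")

```text
time_s: 9.58
eef_pos: [0.6077, 0.1456, 0.0263]
eef_rot: [-0.002, 0.706, 0.708, -0.0]
wrist_force: [-6.9, -1.5, 14.6]
opening: 0.327
grasp_force: 62.0
```

Request:
carry_out(plan="0 0 -0.02 0 0 0; 0 0 0 0 0 0; 0 0 0 0 0 0; 0 0 0 0 0 0; 0 0 0 0 0 0; 0 0 0 0 0 0; 0 0 0 0 0 0; 0 0 0 0 0 0")

```text
time_s: 10.25
eef_pos: [0.6077, 0.1456, 0.0264]
eef_rot: [-0.002, 0.706, 0.708, -0.0]
wrist_force: [-4.0, -0.5, 11.0]
opening: 0.329
grasp_force: 61.1
```

Request:
carry_out(plan="0 0 0 0 0 0; 0 0 0 0 0 0; 0 0 0 0 0 0; 0 0 0 0 0 0; 0 0 -0.05 0 0 0; 0 0 -0.1 0 0 0; 0 0 -0.15 0 0 0; 0 0 -0.2 0 0 0", claw=0.0)

```text
time_s: 10.92
eef_pos: [0.6075, 0.1455, 0.0451]
eef_rot: [-0.002, 0.706, 0.708, -0.0]
wrist_force: [0.0, 0.9, -0.2]
opening: 0.497
grasp_force: 0.0
```

Request:
carry_out(plan="0 0 -0.3 0 0 0; 0 0 -0.3 0 0 0; 0 0 -0.4 0 0 0; 0 0 -0.5 0 0 0; 0 0 -0.5 0 0 0; 0 0 -0.5 0 0 0; 0 0 -0.5 0 0 0; 0 0 -0.4 0 0 0")

```text
time_s: 11.58
eef_pos: [0.6093, 0.1452, 0.1849]
eef_rot: [-0.001, 0.706, 0.708, 0.001]
wrist_force: [1.4, -1.0, -0.4]
opening: 0.5
grasp_force: 0.0
```

Run:
```python
from h import *
from bench import ctrl
c=ctrl.camera('wrist');pickle.dump(c,open('w3.pkl','wb'))
o,p,r=obs();print(o['time_s'],p.round(4),o['q'].round(2),o['grasp_force'],o['opening'])
im=cv2.resize(c['pixels'][:,:,::-1],None,fx=1.2,fy=1.2,interpolation=cv2.INTER_CUBIC)
cv2.imwrite('pics/w3.png',im)
G=(.6465,-.2055,.091)
m=RT@Ro.from_rotvec([0,.35,0]).as_matrix()
t,R=plan((.62,-.03,.235),m,12);print('--')
t,R=plan(G,RT,12,t,R,back=.09)
```

```text
11.6333 [0.6111 0.1453 0.1884] [0.04 0.33 1.51 0.   1.29 0.04] 0.0 0.49964217639786807
-0.38 0.02 -0.06 0 -0.26 0; -0.38 0.02 -0.05 0 -0.26 0; -0.38 0.02 -0.04 0 -0.26 0; -0.38 0.02 -0.03 0 -0.26 0; -0.38 0.02 -0.02 0 -0.26 0; -0.38 0.02 -0.01 0 -0.26 0; -0.38 0.02 -0 0 -0.26 0; -0.38 0.02 0.01 0 -0.26 0

-0.38 0.02 0.02 0 -0.26 0; -0.38 0.02 0.03 0 -0.26 0; -0.38 0.02 0.04 0 -0.26 0; -0.38 0.02 0.05 0 -0.26 0

--
-0.2 0.06 0.22 0 -0.29 -0; -0.2 0.06 0.23 0 -0.29 -0; -0.19 0.06 0.23 0 -0.29 -0; -0.18 0.06 0.24 0 -0.29 -0; -0.18 0.06 0.24 0 -0.29 -0; -0.17 0.06 0.25 0 -0.29 -0; -0.16 0.06 0.25 0 -0.29 -0; -0.16 0.06 0.26 0 -0.29 -0

-0.15 0.06 0.26 0 -0.29 -0; -0.14 0.06 0.27 0 -0.29 -0; -0.13 0.06 0.27 0 -0.29 -0; -0.12 0.06 0.27 0 -0.29 -0
```

View pics/w3.png

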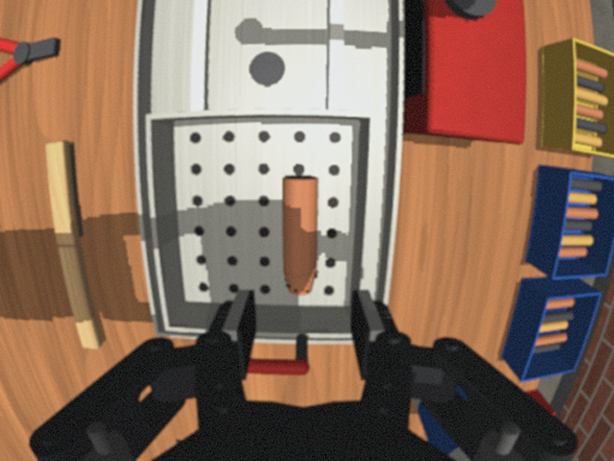

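The wrist view shows the first nozzle lying flat on the basket floor at (300,235). Next is the far one.

Request:
carry_out(plan="-0.38 0.02 -0.06 0 -0.26 0; -0.38 0.02 -0.05 0 -0.26 0; -0.38 0.02 -0.04 0 -0.26 0; -0.38 0.02 -0.03 0 -0.26 0; -0.38 0.02 -0.02 0 -0.26 0; -0.38 0.02 -0.01 0 -0.26 0; -0.38 0.02 0 0 -0.26 0; -0.38 0.02 0.01 0 -0.26 0", claw=-0.22)

```text
time_s: 12.3
eef_pos: [0.6153, 0.0237, 0.201]
eef_rot: [0.072, 0.702, 0.704, -0.074]
wrist_force: [-0.5, -0.8, -0.3]
opening: 0.611
grasp_force: 0.0
```

Request:
carry_out(plan="-0.38 0.02 0.02 0 -0.26 0; -0.38 0.02 0.03 0 -0.26 0; -0.38 0.02 0.04 0 -0.26 0; -0.38 0.02 0.05 0 -0.26 0; -0.2 0.06 0.22 0 -0.29 0; -0.2 0.06 0.23 0 -0.29 0; -0.19 0.06 0.23 0 -0.29 0; -0.18 0.06 0.24 0 -0.29 0")

```text
time_s: 12.97
eef_pos: [0.6285, -0.0781, 0.1861]
eef_rot: [0.149, 0.69, 0.692, -0.15]
wrist_force: [-0.0, 0.3, -1.0]
opening: 0.608
grasp_force: 0.0
```

Request:
carry_out(plan="-0.18 0.06 0.24 0 -0.29 0; -0.17 0.06 0.25 0 -0.29 0; -0.16 0.06 0.25 0 -0.29 0; -0.16 0.06 0.26 0 -0.29 0; -0.15 0.06 0.26 0 -0.29 0; -0.14 0.06 0.27 0 -0.29 0; -0.13 0.06 0.27 0 -0.29 0; -0.12 0.06 0.27 0 -0.29 0")

```text
time_s: 13.63
eef_pos: [0.6478, -0.1616, 0.1384]
eef_rot: [0.228, 0.668, 0.67, -0.229]
wrist_force: [-0.2, -0.2, -0.5]
opening: 0.603
grasp_force: 0.0
```

Run:
```python
from h import *
from bench import ctrl
c=ctrl.camera('wrist');pickle.dump(c,open('w4.pkl','wb'))
o,p,r=obs();print(o['time_s'],p.round(4),o['q'].round(2),o['opening'])
im=np.ascontiguousarray(c['pixels'][:,:,::-1])
im=cv2.resize(im,None,fx=1.5,fy=1.5,interpolation=cv2.INTER_CUBIC)
s=np.array([0,-c38,s38])
for x in(.5825,.6465):
    P0=np.array([x,-.205,.092])
    a,b=[tuple((wproj(c,P0+k*s)*1.5).astype(int)) for k in(-.04,.06)];cv2.line(im,a,b,(0,255,0),1)
cv2.imwrite('pics/w4.png',im)
plan((.6465,-.206,.0905),RT,8)
```

```text
13.6833 [ 0.6468 -0.1626  0.1362] [-0.13  0.52  1.52 -0.74  1.13  0.2 ] 0.608421117567343
-0.02 -0 0.25 -0 -0 0.01; -0.02 -0 0.25 -0 -0 0.01; -0.02 -0 0.25 -0 -0 0.01; -0.02 -0 0.25 -0 -0 0.01; -0.02 -0 0.25 -0 -0 0.01; -0.02 -0 0.25 -0 -0 0.01; -0.02 -0 0.25 -0 -0 0.01; -0.02 -0 0.25 -0 -0 0.01
```

View pics/w4.png

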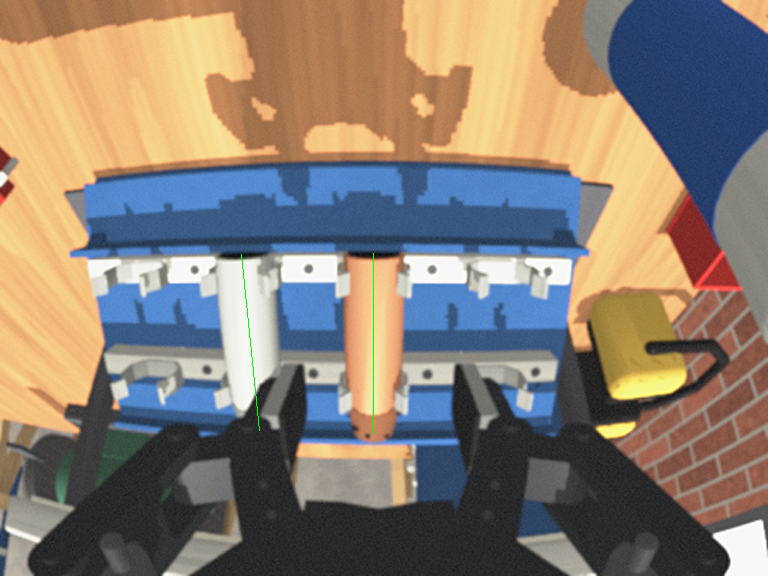

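The view shows the far copper nozzle at (373,335), centred between the fingers, with the overlay lying on it. Moving in.

Request:
carry_out(plan="-0.02 0 0.28 0 0 0; -0.02 0 0.28 0 0 0; -0.02 0 0.28 0 0 0; -0.02 0 0.28 0 0 0; -0.02 0 0.28 0 0 0; -0.02 0 0.28 0 0 0; -0.02 0 0.25 0 0 0; -0.02 0 0.1 0 0 0")

```text
time_s: 14.35
eef_pos: [0.6462, -0.2168, 0.0755]
eef_rot: [0.226, 0.668, 0.671, -0.23]
wrist_force: [-0.2, -0.2, -0.7]
opening: 0.609
grasp_force: 0.0
```

Request:
carry_out(plan="0 0 0 0 0 0; 0 0 0 0 0 0; 0 0 0 0 0 0; 0 0 0 0 0 0; 0 0 0 0 0 0; 0 0 0 0 0 0; 0 0 0 0 0 0; 0 0 0 0 0 0", claw=1)

```text
time_s: 15.02
eef_pos: [0.647, -0.2157, 0.0775]
eef_rot: [0.227, 0.668, 0.671, -0.229]
wrist_force: [-2.5, -1.5, -0.3]
opening: 0.329
grasp_force: 59.2
```

Run:
```python
from h import *
o,p,r=obs();print(p,(p-r.as_matrix()[:,2]*.0187),o['q'].round(2),o['grasp_force'])
```

```text
[ 0.64704339 -0.2156652   0.07747886] [ 0.6470703  -0.20423841  0.09228148] [-0.21  0.6   1.53 -0.78  1.01  0.21] 59.18328881263733
```

Request:
carry_out(plan="0 0 -0.1 0 0 0; 0 0 -0.15 0 0 0; 0 0 -0.2 0 0 0; 0 0 -0.2 0 0 0; 0 0 -0.25 0 0 0; 0 0 -0.3 0 0 0; 0 0 -0.3 0 0 0; 0 0 -0.3 0 0 0")

```text
time_s: 15.68
eef_pos: [0.6479, -0.1706, 0.136]
eef_rot: [0.228, 0.668, 0.671, -0.229]
wrist_force: [-0.0, 0.1, -1.8]
opening: 0.331
grasp_force: 60.0
```

Run:
```python
from h import *
o,p,r=obs();print(p,o['grasp_force'],o['opening'],o['wrist_force'])
a=RT@Ro.from_rotvec([0,.2,0]).as_matrix()
t,R=plan((.62,-.10,.215),a,8); print('--')
plan((.5385,.147,.20),RD,16,t,R)
```

```text
[ 0.64786321 -0.17059337  0.13601546] 60.02678632736206 0.33115360165975105 [-0.01978746  0.13089909 -1.7701931 ]
0.04 -0.09 -0.27 0 0.24 0.01; 0.04 -0.09 -0.27 0 0.24 0.01; 0.05 -0.09 -0.27 0 0.24 0.01; 0.06 -0.09 -0.27 0 0.24 0.01; 0.06 -0.09 -0.27 0 0.24 0.01; 0.07 -0.09 -0.27 0 0.24 0.01; 0.07 -0.09 -0.26 0 0.24 0.01; 0.08 -0.09 -0.26 0 0.24 0.01

--
0.37 -0.13 -0.15 0 0.29 0; 0.37 -0.13 -0.14 0 0.29 0; 0.38 -0.13 -0.13 0 0.29 0; 0.38 -0.13 -0.12 0 0.29 0; 0.38 -0.13 -0.11 0 0.29 0; 0.39 -0.13 -0.1 0 0.29 0; 0.39 -0.13 -0.09 0 0.29 0; 0.39 -0.13 -0.08 0 0.29 0

0.39 -0.13 -0.07 0 0.29 0; 0.4 -0.13 -0.05 0 0.29 0; 0.4 -0.13 -0.04 0 0.29 0; 0.4 -0.13 -0.03 0 0.29 0; 0.4 -0.13 -0.02 0 0.29 0; 0.4 -0.13 -0.01 0 0.29 0; 0.4 -0.13 0 0 0.29 0; 0.4 -0.13 0.01 0 0.29 0
```

Request:
carry_out(plan="0.04 -0.09 -0.27 0 0.24 0; 0.04 -0.09 -0.27 0 0.24 0; 0.05 -0.09 -0.27 0 0.24 0; 0.06 -0.09 -0.27 0 0.24 0; 0.06 -0.09 -0.27 0 0.24 0; 0.07 -0.09 -0.27 0 0.24 0; 0.07 -0.09 -0.26 0 0.24 0; 0.08 -0.09 -0.26 0 0.24 0")

```text
time_s: 16.35
eef_pos: [0.6186, -0.1083, 0.1979]
eef_rot: [0.162, 0.687, 0.69, -0.163]
wrist_force: [0.4, 0.2, -2.4]
opening: 0.327
grasp_force: 60.2
```

Request:
carry_out(plan="0.37 -0.13 -0.15 0 0.29 0; 0.37 -0.13 -0.14 0 0.29 0; 0.38 -0.13 -0.13 0 0.29 0; 0.38 -0.13 -0.12 0 0.29 0; 0.38 -0.13 -0.11 0 0.29 0; 0.39 -0.13 -0.1 0 0.29 0; 0.39 -0.13 -0.09 0 0.29 0; 0.39 -0.13 -0.08 0 0.29 0")

```text
time_s: 17.02
eef_pos: [0.5764, 0.0192, 0.1885]
eef_rot: [0.081, 0.701, 0.704, -0.083]
wrist_force: [0.6, -0.6, -2.7]
opening: 0.332
grasp_force: 60.2
```

Request:
carry_out(plan="0.39 -0.13 -0.07 0 0.29 0; 0.4 -0.13 -0.05 0 0.29 0; 0.4 -0.13 -0.04 0 0.29 0; 0.4 -0.13 -0.03 0 0.29 0; 0.4 -0.13 -0.02 0 0.29 0; 0.4 -0.13 -0.01 0 0.29 0; 0.4 -0.13 0 0 0.29 0; 0.4 -0.13 0.01 0 0.29 0")

```text
time_s: 17.68
eef_pos: [0.5342, 0.1468, 0.1802]
eef_rot: [-0.001, 0.706, 0.709, -0.001]
wrist_force: [-0.8, 0.4, -1.9]
opening: 0.331
grasp_force: 60.2
```

Run:
```python
from h import *
from bench import ctrl
c=ctrl.camera('wrist');pickle.dump(c,open('w5.pkl','wb'))
o,p,r=obs();print(o['time_s'],p.round(4),o['eef_rot'],o['grasp_force'],o['wrist_force'])
cv2.imwrite('pics/w5.png',cv2.resize(c['pixels'][:,:,::-1],None,fx=1.2,fy=1.2,interpolation=cv2.INTER_CUBIC))
plan((.5375,.147,.053),RD,16)
```

```text
17.7333 [0.5331 0.1488 0.18  ] [-2.41868318e-03  7.05224597e-01  7.08979784e-01 -2.89198012e-04] 60.197850465774536 [-1.09031491  1.07568931 -2.02050358]
-0 0.01 0.23 -0 -0 0; -0 0.01 0.23 -0 -0 0; -0 0.01 0.23 -0 -0 0; -0 0.01 0.23 -0 -0 0; -0 0.01 0.23 -0 -0 0; -0 0.01 0.23 -0 -0 0; -0 0.01 0.23 -0 -0 0; -0 0.01 0.23 -0 -0 0

-0 0.01 0.23 -0 -0 0; -0 0.01 0.23 -0 -0 0; -0 0.01 0.23 -0 -0 0; -0 0.01 0.23 -0 -0 0; -0 0.01 0.23 -0 -0 0; -0 0.01 0.23 -0 -0 0; -0 0.01 0.23 -0 -0 0; -0 0.01 0.23 -0 -0 0
```

View pics/w5.png

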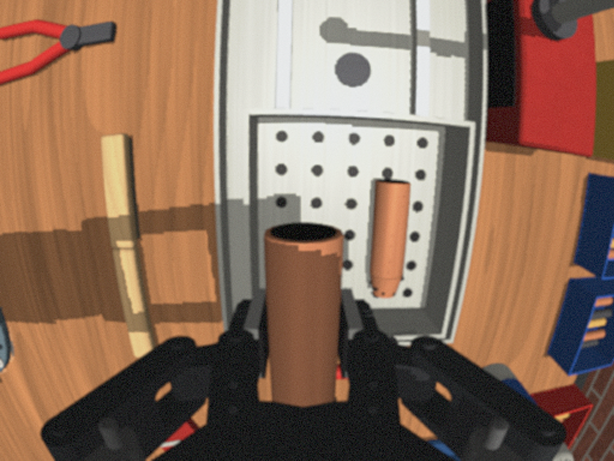

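The first nozzle is still in place at (390,238) and the left half of the basket is free. Lowering the second.

Request:
carry_out(plan="-0.02 0.08 0.3 0 0 0; 0 0.06 0.3 0 0 0; 0 0 0.3 0 0 0; 0 0 0.3 0 0 0; 0 0 0.3 0 0 0; 0 0 0.3 0 0 0; 0 0 0.3 0 0 0; 0 0 0.3 0 0 0")

```text
time_s: 18.4
eef_pos: [0.5395, 0.1443, 0.0816]
eef_rot: [-0.001, 0.706, 0.708, -0.002]
wrist_force: [0.4, -0.6, -1.7]
opening: 0.331
grasp_force: 60.2
```

Request:
carry_out(plan="0 0 0.3 0 0 0; 0 0 0.3 0 0 0; 0 0 0.25 0 0 0; 0 0 0.2 0 0 0; 0 0 0.15 0 0 0; 0 0 0.1 0 0 0; 0 0 0 0 0 0; 0 0 0 0 0 0")

```text
time_s: 19.07
eef_pos: [0.5397, 0.1445, 0.0312]
eef_rot: [-0.001, 0.706, 0.708, -0.002]
wrist_force: [0.5, -0.8, -1.4]
opening: 0.331
grasp_force: 60.2
```

Request:
carry_out(plan="0 0 0.04 0 0 0; 0 0 0.04 0 0 0; 0 0 0.02 0 0 0; 0 0 0.02 0 0 0; 0 0 0 0 0 0; 0 0 0 0 0 0; 0 0 0 0 0 0; 0 0 0 0 0 0")

```text
time_s: 19.73
eef_pos: [0.5401, 0.1444, 0.0267]
eef_rot: [-0.0, 0.706, 0.708, -0.001]
wrist_force: [2.4, -1.1, 1.1]
opening: 0.327
grasp_force: 60.4
```

Request:
carry_out(plan="0 0 0.015 0 0 0; 0 0 0 0 0 0; 0 0 0 0 0 0; 0 0 0 0 0 0; 0 0 0 0 0 0; 0 0 0 0 0 0; 0 0 0 0 0 0; 0 0 0 0 0 0")

```text
time_s: 20.4
eef_pos: [0.5406, 0.1444, 0.026]
eef_rot: [-0.0, 0.706, 0.708, -0.001]
wrist_force: [6.3, 0.4, -1.2]
opening: 0.33
grasp_force: 62.0
```

Request:
carry_out(plan="0 0 0 0 0 0; 0 0 0 0 0 0; 0 0 0 0 0 0; 0 0 0 0 0 0; 0 0 -0.05 0 0 0; 0 0 -0.1 0 0 0; 0 0 -0.15 0 0 0; 0 0 -0.2 0 0 0", claw=0.0)

```text
time_s: 21.07
eef_pos: [0.5379, 0.1444, 0.0451]
eef_rot: [-0.002, 0.706, 0.708, -0.003]
wrist_force: [0.3, 1.3, 0.1]
opening: 0.5
grasp_force: 0.0
```

Request:
carry_out(plan="0 0 -0.3 0 0 0; 0 0 -0.3 0 0 0; 0 0 -0.4 0 0 0; 0 0 -0.5 0 0 0; 0 0 -0.5 0 0 0; 0 0 -0.5 0 0 0; 0 0 -0.5 0 0 0; 0 0 -0.4 0 0 0")

```text
time_s: 21.73
eef_pos: [0.5405, 0.1447, 0.1847]
eef_rot: [-0.0, 0.706, 0.708, -0.001]
wrist_force: [0.5, 0.1, 0.7]
opening: 0.501
grasp_force: 0.0
```

Run:
```python
from h import *
from bench import ctrl
c=ctrl.camera('wrist');pickle.dump(c,open('w6.pkl','wb'))
o,p,r=obs();print(o['time_s'],p.round(4),o['q'].round(2))
cv2.imwrite('pics/w6.png',cv2.resize(c['pixels'][:,:,::-1],None,fx=1.2,fy=1.2,interpolation=cv2.INTER_CUBIC))
# TCP targets: via above, then behind handle
t,R=plan((.55,-.02,.2187),RP,16);print('--')
plan((.573,-.005,.1187),RP,8,t,R)
```

```text
21.7833 [0.5424 0.1449 0.188 ] [ 0.05  0.19  1.69 -0.    1.26  0.05]
-0.26 0.01 -0.02 0 0 -0.98; -0.26 -0.01 -0.02 0 0 -0.98; -0.25 -0.04 -0.02 0 0 -0.98; -0.25 -0.06 -0.02 0 0 -0.98; -0.24 -0.09 -0.02 0 0 -0.98; -0.23 -0.11 -0.02 0 0 -0.98; -0.22 -0.13 -0.02 0 0 -0.98; -0.21 -0.15 -0.02 0 0 -0.98

-0.19 -0.17 -0.02 0 0 -0.98; -0.17 -0.19 -0.02 0 0 -0.98; -0.15 -0.21 -0.02 0 0 -0.98; -0.13 -0.22 -0.02 0 0 -0.98; -0.11 -0.23 -0.02 0 0 -0.98; -0.09 -0.24 -0.02 0 0 -0.98; -0.06 -0.25 -0.02 0 0 -0.98; -0.04 -0.26 -0.02 0 0 -0.98

--
-0.07 0.05 0.31 0 0 0; -0.07 0.05 0.31 0 0 0; -0.07 0.05 0.31 0 0 0; -0.07 0.05 0.31 0 0 0; -0.07 0.05 0.31 0 0 0; -0.07 0.05 0.31 0 0 0; -0.07 0.05 0.31 0 0 0; -0.07 0.05 0.31 0 0 0
```

View pics/w6.png

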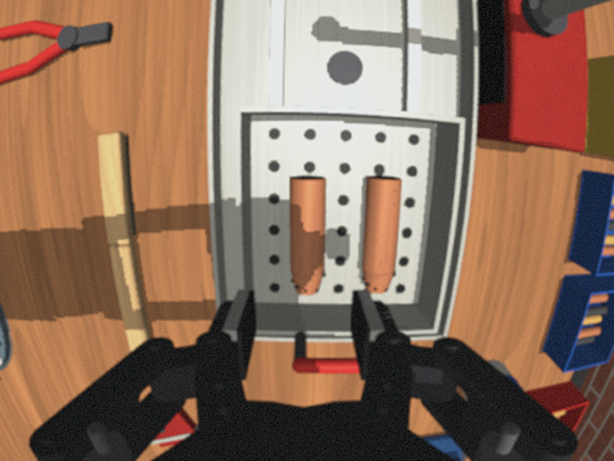

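Both nozzles lie flat in the basket, at (307,235) and (381,235). The red handle is at (333,367). Moving behind it with the fingers shut.

Request:
carry_out(plan="-0.26 0.01 -0.02 0 0 -0.98; -0.26 -0.01 -0.02 0 0 -0.98; -0.25 -0.04 -0.02 0 0 -0.98; -0.25 -0.06 -0.02 0 0 -0.98; -0.24 -0.09 -0.02 0 0 -0.98; -0.23 -0.11 -0.02 0 0 -0.98; -0.22 -0.13 -0.02 0 0 -0.98; -0.21 -0.15 -0.02 0 0 -0.98", claw=1)

```text
time_s: 22.45
eef_pos: [0.5441, 0.0621, 0.1887]
eef_rot: [-0.001, 0.38, 0.925, -0.001]
wrist_force: [-0.3, 1.3, -0.1]
opening: 0.004
grasp_force: 0.0
```

Request:
carry_out(plan="-0.19 -0.17 -0.02 0 0 -0.98; -0.17 -0.19 -0.02 0 0 -0.98; -0.15 -0.21 -0.02 0 0 -0.98; -0.13 -0.22 -0.02 0 0 -0.98; -0.11 -0.23 -0.02 0 0 -0.98; -0.09 -0.24 -0.02 0 0 -0.98; -0.06 -0.25 -0.02 0 0 -0.98; -0.04 -0.26 -0.02 0 0 -0.98")

```text
time_s: 23.12
eef_pos: [0.5482, -0.0199, 0.1952]
eef_rot: [-0.002, -0.003, 1.0, -0.001]
wrist_force: [-0.4, 0.4, 1.2]
opening: 0.001
grasp_force: 0.0
```

Run:
```python
from h import *
o,p,r=obs();print(o['time_s'],p.round(4),o['q'].round(2),o['opening'])
plan((.573,-.012,.1167),RP,8)
```

```text
23.1167 [ 0.5482 -0.0199  0.1952] [-0.25  0.16  1.71 -0.    1.28 -1.83] 0.001239161744911722
-0.08 0.02 0.3 -0 -0 0.01; -0.08 0.02 0.3 -0 -0 0.01; -0.08 0.02 0.3 -0 -0 0.01; -0.08 0.02 0.3 -0 -0 0.01; -0.08 0.02 0.3 -0 -0 0.01; -0.08 0.02 0.3 -0 -0 0.01; -0.08 0.02 0.3 -0 -0 0.01; -0.08 0.02 0.3 -0 -0 0.01
```

Request:
carry_out(plan="-0.08 0.02 0.3 0 0 0; -0.08 0.02 0.3 0 0 0; -0.08 0.02 0.3 0 0 0; -0.08 0.02 0.3 0 0 0; -0.08 0.02 0.3 0 0 0; -0.08 0.02 0.3 0 0 0; -0.08 0.02 0.3 0 0 0; -0.08 0.02 0.3 0 0 0")

```text
time_s: 23.78
eef_pos: [0.5737, -0.0129, 0.097]
eef_rot: [-0.002, -0.0, 1.0, -0.001]
wrist_force: [-0.1, -0.4, 0.4]
opening: 0.001
grasp_force: 0.0
```

Request:
carry_out(plan="0 0.2 0 0 0 0; 0 0.2 0 0 0 0; 0 0.2 0 0 0 0; 0 0.15 0 0 0 0; 0 0.1 0 0 0 0; 0 0.1 0 0 0 0; 0 0.1 0 0 0 0; 0 0.1 0 0 0 0")

```text
time_s: 24.45
eef_pos: [0.5738, 0.0331, 0.0989]
eef_rot: [-0.002, -0.0, 1.0, -0.001]
wrist_force: [-0.2, -0.3, -0.1]
opening: -0.001
grasp_force: 0.0
```

Request:
carry_out(plan="0 0.1 0 0 0 0; 0 0.1 0 0 0 0; 0 0.1 0 0 0 0; 0 0.1 0 0 0 0; 0 0.1 0 0 0 0; 0 0.1 0 0 0 0; 0 0.1 0 0 0 0; 0 0.1 0 0 0 0")

```text
time_s: 25.12
eef_pos: [0.5741, 0.065, 0.0987]
eef_rot: [-0.001, -0.0, 1.0, -0.001]
wrist_force: [2.5, -2.7, -0.2]
opening: -0.001
grasp_force: 1.7
```

Request:
carry_out(plan="0 0.15 0 0 0 0; 0 0.15 0 0 0 0; 0 0.15 0 0 0 0; 0 0.15 0 0 0 0; 0 0.15 0 0 0 0; 0 0.15 0 0 0 0; 0 0.15 0 0 0 0; 0 0.15 0 0 0 0")

```text
time_s: 25.78
eef_pos: [0.5736, 0.1134, 0.0984]
eef_rot: [-0.002, -0.0, 1.0, -0.001]
wrist_force: [2.5, -3.8, 1.1]
opening: 0.002
grasp_force: 1.9
```

Request:
carry_out(plan="0 0.15 0 0 0 0; 0 0.15 0 0 0 0; 0 0.15 0 0 0 0; 0 0.15 0 0 0 0; 0 0.15 0 0 0 0; 0 0.15 0 0 0 0; 0 0.15 0 0 0 0; 0 0.15 0 0 0 0")

```text
time_s: 26.45
eef_pos: [0.5736, 0.1613, 0.0983]
eef_rot: [-0.002, -0.0, 1.0, -0.001]
wrist_force: [2.9, -2.9, 0.2]
opening: 0.001
grasp_force: 1.9
```

Request:
carry_out(plan="0 0.15 0 0 0 0; 0 0.15 0 0 0 0; 0 0.15 0 0 0 0; 0 0.15 0 0 0 0; 0 0.1 0 0 0 0; 0 0.1 0 0 0 0; 0 0.1 0 0 0 0; 0 0.05 0 0 0 0")

```text
time_s: 27.12
eef_pos: [0.5734, 0.1993, 0.0982]
eef_rot: [-0.002, -0.0, 1.0, -0.001]
wrist_force: [1.1, -3.0, 0.1]
opening: -0.0
grasp_force: 1.6
```

Request:
carry_out(plan="0 0.08 0 0 0 0; 0 0.08 0 0 0 0; 0 0.08 0 0 0 0; 0 0.08 0 0 0 0; 0 0.08 0 0 0 0; 0 0.05 0 0 0 0; 0 0.05 0 0 0 0; 0 0.05 0 0 0 0")

```text
time_s: 27.78
eef_pos: [0.5736, 0.2209, 0.0982]
eef_rot: [-0.002, -0.0, 1.0, -0.001]
wrist_force: [2.0, -2.8, -1.0]
opening: -0.001
grasp_force: 1.6
```

Request:
carry_out(plan="0 0.05 0 0 0 0; 0 0.05 0 0 0 0; 0 0.05 0 0 0 0; 0 0.04 0 0 0 0; 0 0.04 0 0 0 0; 0 0.03 0 0 0 0; 0 0 0 0 0 0; 0 0 0 0 0 0")

```text
time_s: 28.45
eef_pos: [0.5737, 0.2255, 0.0983]
eef_rot: [-0.003, 0.0, 1.0, -0.005]
wrist_force: [0.2, -25.3, 6.2]
opening: -0.0
grasp_force: 12.6
```

The push force rose to 25 N at y = 0.2255, so the basket is at its end stop, as expected. Backing off and checking.

Request:
carry_out(plan="0 -0.1 0 0 0 0; 0 -0.15 0 0 0 0; 0 -0.25 0 0 0 0; 0 -0.4 0 0 0 0; 0 -0.5 0 0 0 0; 0 -0.5 0 0 0 0; 0 -0.5 0 0 0 0; 0 -0.5 0 0 0 0")

```text
time_s: 29.12
eef_pos: [0.573, 0.1148, 0.0982]
eef_rot: [-0.002, -0.0, 1.0, -0.0]
wrist_force: [-0.1, -0.2, 0.5]
opening: -0.003
grasp_force: 0.0
```

Request:
carry_out(plan="0.2 -0.3 -0.3 0 0 0; 0.3 -0.3 -0.4 0 0 0; 0.4 -0.2 -0.4 0 0 0; 0.4 0 -0.4 0 0 0; 0.4 0 -0.3 0 0 0; 0.3 0 -0.2 0 0 0; 0 0 0 0 0 0; 0 0 0 0 0 0")

```text
time_s: 29.78
eef_pos: [0.4939, 0.0836, 0.1792]
eef_rot: [-0.001, -0.0, 1.0, -0.0]
wrist_force: [0.7, -0.4, -1.0]
opening: 0.002
grasp_force: 0.0
```

Run:
```python
from h import *
from bench import ctrl
o,p,r=obs();print(o['time_s'],p.round(4),o['dq'].round(3))
T=ctrl.camera('top');S=ctrl.camera('scene')
a=cv2.resize(T['pixels'][100:280,90:350],(800,554),interpolation=cv2.INTER_CUBIC)
cv2.imwrite('pics/end.png',a[:,:,::-1])
for n,c,(x0,y0,x1,y1) in(('top',T,(120,175,185,215)),('scene',S,(300,235,400,300))):
  h=cv2.cvtColor(c['pixels'],cv2.COLOR_RGB2HSV).astype(int);m=((h[...,0]<6)|(h[...,0]>174))&(h[...,1]>140)&(h[...,2]>70)
  z=np.zeros_like(m);z[y0:y1,x0:x1]=m[y0:y1,x0:x1]
  for t in blobs(z,12): print(n,t[0],t[1],onz(c,t[1],.118).round(4))
```

```text
29.7833 [0.4939 0.0836 0.1792] [-0.003  0.035 -0.013 -0.002 -0.008  0.003]
scene 87 [340.1 291.1] [0.5777 0.2464 0.118 ]
```

View pics/end.png

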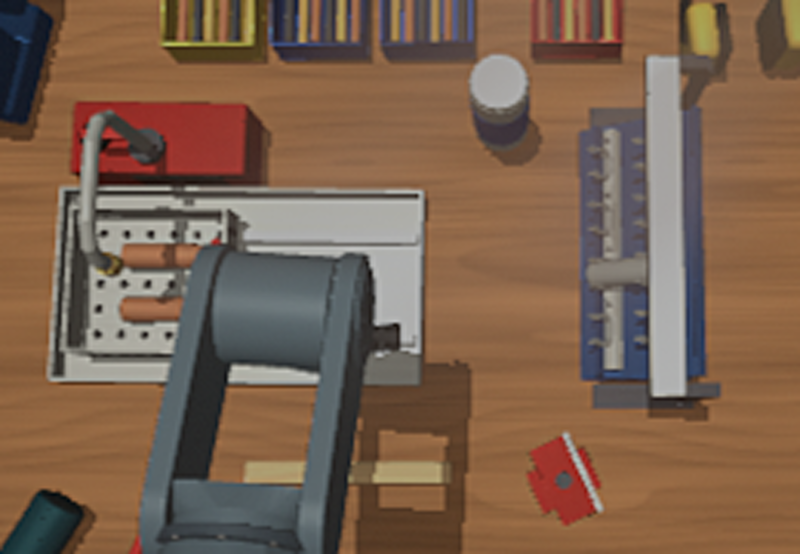

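The final view shows the basket under the spout with both copper nozzles flat in it at (160,255) and (155,308). The silver nozzle is still clipped at (617,272) and the bystanders I can see haven't moved. The handle measures y = 0.246, against 0.247 expected for home.

```bash
python3 -c "
from bench import ctrl
print(ctrl.hand_in())"
```

```text
the job is handed in; nothing more can be done
None
```

I laid both spattered copper nozzles flat in the washer basket, pushed the basket to its end stop under the spout, left the silver nozzle in its clips, and handed the job in at about 30 s.

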